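# Hang and lock a brayer bracket on the slotted post

## Robot

A 6-joint arm with a two-finger parallel gripper is mounted at the origin on the work surface. World frame = base frame: x ahead of the robot, y to its left, z up, the work surface at z = 0. Lengths are in mm, angles in rad, forces in N, time in s.
With the tool pointing down it reaches from about 325 to 775 mm from the base axis. Payload 5.5 kg.
Tool frame: the origin (TCP) lies between the finger pads; the fingertips stand 22 mm ahead of it and the grasp point (between the pads) lies 3 mm ahead of it; z points along the fingers, y is the line along which they close (so a half turn about z gives the same grasp; the last joint's range is limited). The gripper opens to 85 mm and grips with 20 to 120 N. Pads are 22 mm wide; open, the fingers measure 114 mm over their backs; the gripper's body (76 mm by 85 mm) begins 54 mm behind the grasp point. The pads swing forward as they close: fully open they stand 13 mm farther back than shut.
Start: joints at [-1.355, 0.091, 1.231, -0, 1.82, -0.057], TCP at [161.657, -577.827, 253.275] pointing down, gripper open.
Joint ranges: [-2.87, 2.87], [-0.86, 2.18], [0.17, 2.46], [-1.51, 4.65], [0.06, 2.69], [-2.65, 2.65]. Speed limits (rad/s): [2.57, 2.57, 3.01, 3.14, 3.14, 3.14].

## Interface

Orientations are given as a unit quaternion [w, x, y, z].
In Python, from station import ctrl gives the robot as it stands. The module is installed in compiled form; this text tells all that it offers.
- The arm moves only by the tool drive_tool, never from a script. Its argument "targets" is a list that holds one entry, the list of rows, each a list of 5 numbers: the shift along the tool's x, y, z in cm, then the turn about the tool's z in rad, then the gripper command: -1 is shut, 1 is fully open, values between are in proportion. In form: [[[tx, ty, tz, roll, hand], ...]]. A call has 1 to 12 rows; each row is the pose to reach, as a shift and turn from the pose commanded when the call began, along the tool's axes at that moment; what a row does not reach only later rows make up. A row lasts 1/8 s, in which the tool goes at most 62.5 mm and 10.7 degrees, less where a joint would pass 70% of its speed; a pose out of reach is approached as far as the arm can. A call with a gripper value outside its range is refused whole. The fingers move at their own pace and stop on an object; "force" is the grip in N (left out, the last holds). Time passes only in rows, so rows that repeat a pose let the fingers close. It gives the time, the measured TCP pose, the force, the opening and the grip force at its end, in the units of the state.
- ctrl.state(): the state, without advancing time (a new reading comes with each control period).
- ctrl.grab_frame(name): name is "scene" or "top" or "wrist"; returns the picture (420x560x3 uint8, red, green, blue); there is no depth.
- ctrl.camera_info(name): a dict with "fx", "fy", "cx", "cy" (pixels), "distortion" ([k1, k2, p1, p2, k3] as OpenCV has them; the pictures are not rectified), "cam_to_world" (4x4, takes a point from camera to world coordinates); the wrist camera has in their place "tool_from_camera" (4x4, takes a point from camera to tool coordinates, whose origin is the TCP and whose axes are the flange's). Camera axes: x right, y up, looking along -z (the intrinsics and any distortion apply to the point x, -y, -z); pixel columns grow to the right and rows downward; lengths in mm; the calibration is good to about 2 mm. A picture is of the moment at which its call begins: read the wrist's pose just before it. camera_info takes no time and is no camera call.
- ctrl.finish_job(): hands the job in; it is judged then, once.
The state is a dict: "time": time; "q": joint angles; "qvel": joint speeds; "joint_efforts": joint torques, N m; "tcp_pos": TCP position; "orientation": TCP orientation; "contact_force": force on the tool from outside, world axes, zero at the start; "torque": the same for the moment, N m; "opening": finger opening in mm; "finger_force": force on a finger pad.
Only numpy, scipy, OpenCV 4.12 (cv2) and the standard library are available. Lean on these libraries where they do the work, as an engineer would, in place of code of your own. Each camera call takes 0.05 s, during which the arm holds its last target. There are 200 camera calls.

## Task

Pick up the blue brayer bracket, put both its steel hooks through the two slots of the upright post (the height of its slotted strip is not known exactly, so feel for the slots), then press the bracket down until it is past the orange spring catch and the catch snaps back out over it, so that it stays locked on the post. Press firmly but do not force it (a push of about 20 N is plenty; the post must never take more than 50 N), then let go and move clear; leave the ink jars and printing blocks where they are.

Things in the scene. Friction and masses are not known exactly. Their poses are not given: they have to be found in the camera images.
- bracket: Loose blue bracket, about 0.25 kg, standing upright as it will hang. Origin: middle of the bottom edge of its flat back face; z up, x out of the back face towards the hooks and, when hung, into the post. Back frame x -8..0, y -30..30, z 0..76 mm; mid window y -10..10, z 16..36; its lower bar (tail, z 0..16) must pass below the catch. Cradle: x -115..-107, y -25..25, up to z 54 mm.
- bracket_grip (a point): Where to grip the bracket from above, fingers closing along its y: on its web, 14 mm thick (y -7..7), x -115..-8, z 0..38 mm in the bracket's frame. This point is at (-58, 0, 26) mm there.
- bracket_hooks (a point): Midway between the bracket's two steel hooks, at (0, 0, 55) mm in its frame. Hooks at y +20 and -20 mm, each 10 mm wide: shank x 0..14, z 51..59 mm, and a lip turned down at its end, x 7..14, z 22..59 mm. 7 mm is free between back face and lip; the strip between them is 5 mm thick.
- post: Fixed grey post. Origin: on the table, under the middle of the front face (plane x = 0) of its slotted aluminium strip; z up, x into the strip (insertion direction). Side rails to z 180, foot plate 12 thick, x -40..110, y -60..60 mm. Strip 5 mm thick, 94 wide, open behind, top z 168 + s. The strip with slots and catch is clamped s = 0 to 24 mm above its lowest place; no pose shows s.
- post_slots (a point): Middle of the slots on the front face at the strip's LOWEST setting, (0, 0, 129) mm in the post's frame; really s = 0 to 24 mm higher: search upwards. Slots at y +-20, 14 wide, 40.5 mm tall. Hooks enter with the bracket origin at post z 88.7 + s (1.7 mm to spare up or down); off height, the lips stop on the strip at bracket x -14 mm; else it goes on to x 0, back face on the strip.
- post_home (a point): Bracket origin when fully down, at the strip's LOWEST setting: (0, 0, 58) mm in the post's frame; really s = 0 to 24 mm higher: find it by feel. Fully down is 29 to 32.5 mm below where the hooks entered. Keep the back face 0 to 2 mm off the strip on the way: it meets the catch from z 87 + s, is past it at 59.5 + s and stops hard at 58 + s, shanks on the slot bottoms.
- catch (a joint): Orange sprung catch, mid-strip below the slots (its tail shows at the back): nose 14 mm wide, 5.5 mm out of the face, sloped on top, square below, z 75.5 + s to 87.5 + s mm. Value in m: 0 = out, grows as pushed into the post (max 0.009). Spring 5 N + 0.5 N/mm; pressing the bracket past it takes about 7 to 15 N. Reads 0.002 to 0.006 while the tail passes, 0 again once it is below: locked.
- block_flower: Printing block, 80 x 60 x 22 mm, flower motif on top; bystander. Origin: centre of underside.
- block_cat: Printing block, 80 x 60 x 22 mm, animal motif on top; bystander. Origin: centre of underside.
- block_waves: Printing block, 80 x 60 x 22 mm, three stripes on top; bystander. Origin: centre of underside.
- jar_white: White ink jar, 66 mm diameter, 75 mm tall; bystander. Origin: centre of underside.
- jar_black: Black ink jar, 66 mm diameter, 75 mm tall; bystander. Origin: centre of underside.
Mind the look-alikes: they are no part of the job. What is meant by the post is not yellow, and is the larger of those in its own colour.

How it is judged:
By the outcome, as a careful person would: the job done as asked, in the order asked, and still so for the second after the job is handed in, with the robot touching nothing.
It also fails if it takes over 67 s, if anything falls off the work surface, if the arm or the gripper's body presses on something with over 40 N, if the wrist force passes 120 N, or if a joint passes its speed limit or range.

## Working session

There is one attempt and no reset: what is moved stays moved. The work goes in short steps, Python scripts to look and compute and a tool call to move; the robot and the scene stay as the last step left them, time stands still between calls to the robot, and variables do not carry over. Pictures are saved under pics/ and viewed, at most 10 in all, crops included, and the job is handed in when it is done.

Besides the shell and the picture viewer there is one more tool, called after "Emit:" as name(argument=value, ...), one argument or row to a line, values as JSON. drive_tool: Moves the arm, as the interface text tells. Its arguments: {"type":"object","properties":{"targets":{"type":"array","items":{"type":"array","items":{"type":"array","items":{"type":"number"}}}},"force":{"type":"number"}},"required":["targets"]}

```bash
mkdir -p pics; python3 - <<'E'
from station import ctrl
import cv2,numpy as np
for n in("scene","top"):
    im=ctrl.grab_frame(n); cv2.imwrite(f"pics/{n}0.png",im[:,:,::-1])
    i=ctrl.camera_info(n);print(n,[round(float(i[k]),1) for k in("fx","fy","cx","cy")],i["distortion"],np.round(i["cam_to_world"],3).tolist())
print(np.round(ctrl.camera_info("wrist")["tool_from_camera"],3).tolist())
print(ctrl.state())
E
```

```text
scene [420.7, 420.7, 276.9, 209.7] [0.04232434 0.         0.         0.         0.        ] [[0.308, -0.678, 0.668, 1187.662], [0.951, 0.217, -0.218, -232.67], [0.003, 0.703, 0.712, 867.901], [0.0, 0.0, 0.0, 1.0]]
top [471.4, 471.4, 282.1, 211.0] [-0.0626821  0.         0.         0.         0.       ] [[0.015, 0.985, -0.172, 306.934], [-1.0, 0.014, -0.008, 4.213], [-0.006, 0.173, 0.985, 1180.388], [0.0, 0.0, 0.0, 1.0]]
[[0.0, 0.952, 0.307, 80.363], [1.0, 0.0, -0.001, -0.983], [-0.001, 0.307, -0.952, -120.823], [0.0, 0.0, 0.0, 1.0]]
{'time': 0.1, 'q': array([-1.35470500e+00,  9.18057699e-02,  1.23178208e+00, -1.40193555e-05,
        1.81979189e+00, -5.67325379e-02]), 'qvel': array([ 0.0008132 , -0.00138507, -0.00368275,  0.00015392, -0.00051837,
        0.00081503]), 'joint_efforts': array([ 2.21775685e-03, -4.60217607e+01, -4.19218075e+01, -1.18635144e-04,
        1.06572048e-02,  1.26452721e-05]), 'tcp_pos': array([ 161.60048986, -577.6057769 ,  252.24122778]), 'orientation': array([-8.90165332e-04,  9.90710150e-01,  1.35987500e-01, -7.78949876e-05]), 'contact_force': array([-0.18724696,  0.1566106 ,  0.4554005 ]), 'torque': array([-0.00218717,  0.01042313, -0.04610238]), 'finger_force': 0.0, 'opening': 85.1146366629511}
```

View pics/scene0.png

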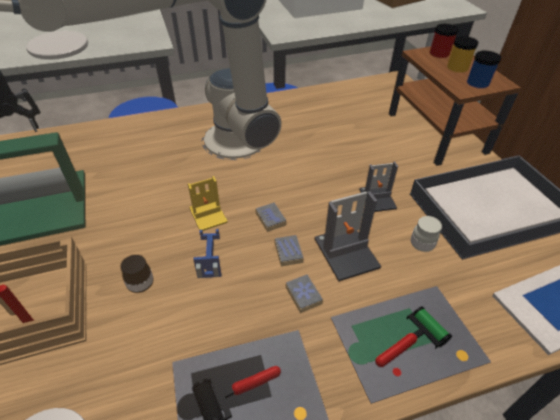

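View pics/top0.png

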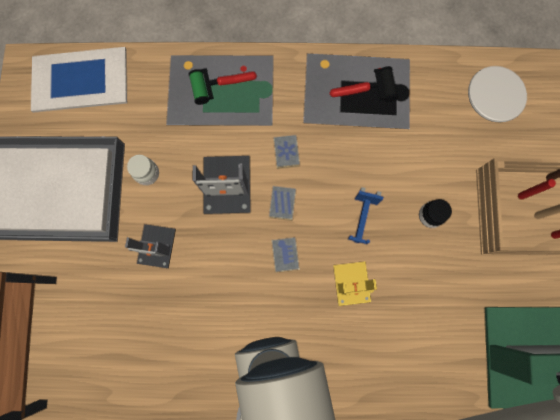

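Post candidates: the yellow one at scene (207,203), the small grey one at (380,187) and the large grey one at (350,235). I choose the large grey, top (226,185). The only blue bracket is at scene (207,255), top (364,215); the blue tray and jar are not brackets. I'll check both choices in a close crop.

```bash
python3 - <<'E'
import cv2,numpy as np
s=cv2.imread("pics/scene0.png");t=cv2.imread("pics/top0.png")
def c(im,x,y,w=80,h=60): return cv2.resize(im[y:y+h,x:x+w],(400,300),interpolation=cv2.INTER_CUBIC)
a=np.vstack([np.hstack([cv2.resize(s[185:285,300:433],(400,300),interpolation=cv2.INTER_CUBIC),c(s,170,225)]),np.hstack([c(t,186,155),c(t,325,185)])])
cv2.imwrite("pics/crop1.png",a)
E
```

```text
(no output)
```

View pics/crop1.png

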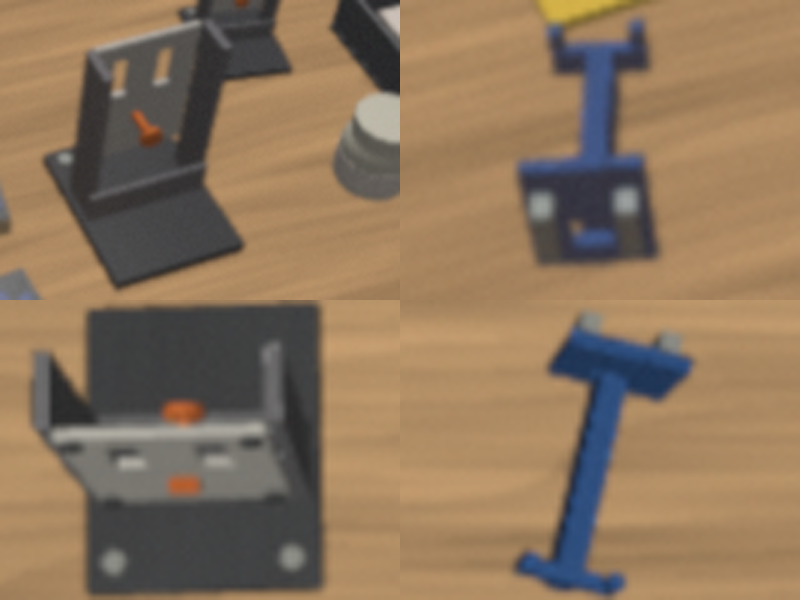

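The crop confirms the large grey post: slots, orange catch nose at the front towards the robot, long foot behind. It also confirms the blue bracket, with its hooks pointing away from the robot.

```bash
cat > h.py <<'E'
from station import ctrl
import cv2,numpy as np
from scipy.spatial.transform import Rotation as R
def cam(n,st=None):
    i=ctrl.camera_info(n);K=np.array([[i["fx"],0,i["cx"]],[0,i["fy"],i["cy"]],[0,0,1.]])
    if n=="wrist":
        st=st or ctrl.state();T=np.eye(4);T[:3,:3]=rot(st);T[:3,3]=st["tcp_pos"];T=T@np.array(i["tool_from_camera"])
    else:T=np.array(i["cam_to_world"])
    return K,np.array(i["distortion"]),T
def rot(st): w,x,y,z=st["orientation"];return R.from_quat([x,y,z,w]).as_matrix()
def rays(px,c):
    K,d,T=c;u=cv2.undistortPoints(np.array(px,float).reshape(-1,1,2),K,d)[:,0]
    return T[:3,3],np.c_[u[:,0],-u[:,1],-np.ones(len(u))]@T[:3,:3].T
def onz(px,z,c):
    o,r=rays(px,c);return o+r*((z-o[2])/r[:,2])[:,None]
def proj(P,c):
    K,d,T=c;p=(np.atleast_2d(P)-T[:3,3])@T[:3,:3]
    return cv2.projectPoints(p*[1,-1,-1],np.zeros(3),np.zeros(3),K,d)[0][:,0]
def snap(n,f):
    st=ctrl.state();im=ctrl.grab_frame(n)[:,:,::-1].copy();cv2.imwrite(f"pics/{f}.png",im);return im,cam(n,st),st
E
python3 - <<'E'
from h import *
c=cam("top")
P=onz([(203.6,157.4),(250,155.8),(250.4,212),(203.6,213.4)],12,c);print(P.round(1))
f=lambda x,y:(325+x/5,185+(y-300)/5)
print("cradle top",onz([f(517,560),f(622,583)],54,c).round(1))
print("frame top back edge",onz([f(580,325),f(692,358)],76,c).round(1))
E
```

```text
[[649.  218.3  12. ]
 [654.7  98.7  12. ]
 [507.9  93.7  12. ]
 [502.7 211.8  12. ]]
cradle top [[ 445.4 -340.4   54. ]
 [ 434.8 -391.2   54. ]]
frame top back edge [[ 557.  -368.8   76. ]
 [ 541.6 -422.7   76. ]]
```

```bash
python3 - <<'E'
from h import *
c=cam("top")
f=lambda x,y:(325+(x-400)/5,185+(y-300)/5)
A=onz([f(517,560),f(622,583)],54,c);B=onz([f(580,325),f(692,358)],76,c);print(A.round(1),B.round(1))
a=A.mean(0)[:2];b=B.mean(0)[:2];d=b-a;y=np.arctan2(d[1],d[0]);print(y,np.linalg.norm(d))
for e in(A,B):
  v=(e[0]-e[1])[:2];print(np.arctan2(-v[0],v[1]))
E
```

```text
[[ 443.  -146.7   54. ]
 [ 432.5 -197.1   54. ]] [[ 554.1 -175.1   76. ]
 [ 538.7 -228.7   76. ]]
-0.2690950048916718 112.75345007562495
-0.20450325696332255
-0.27990319307177525
```

Emit:
drive_tool(
  targets=[
    [[42,-28.8,0,0.52,1],[42,-28.8,0,0.52,1],[42,-28.8,0,0.52,1],[42,-28.8,0,0.52,1],[42,-28.8,0,0.52,1],[42,-28.8,0,0.52,1],[42,-28.8,0,0.52,1],[42,-28.8,0,0.52,1],[42,-28.8,0,0.52,1],[42,-28.8,0,0.52,1],[42,-28.8,0,0.52,1],[42,-28.8,0,0.52,1]],
  ],
)

```text
time: 1.6
tcp_pos: [487.8, -188.6, 253.4]
orientation: [0.0, 0.992, -0.124, 0.0]
contact_force: [-0.2, 0.2, -0.4]
opening: 85.5
finger_force: 0.0
```

```bash
python3 - <<'E'
from h import *
im,c,st=snap("wrist","w1");print(st["time"],st["tcp_pos"],st["orientation"],c[0][0,0],st["qvel"].round(3))
g=proj([[489,-187,26]],c);print(g)
im[:]=im
E
```

```text
1.6 [ 487.79649636 -188.60596394  253.37225958] [ 1.39570056e-04  9.92229069e-01 -1.24424498e-01  3.69922350e-06] 373.79100764367587 [ 0.003  0.003 -0.003  0.002 -0.002  0.003]
[[277.61246241 176.60364015]]
```

View pics/w1.png

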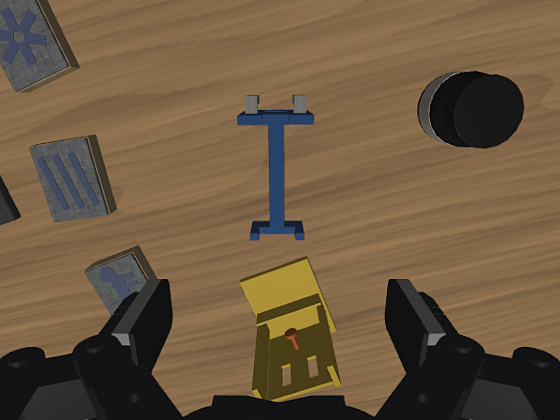

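The wrist view shows the bracket centred: frame top at (275,117), hooks at (251,102) and (299,102), web at column 277, cradle at row 230. Next I measure it.

```bash
python3 - <<'E'
from h import *
im=cv2.imread("pics/w1.png");st=ctrl.state();c=cam("wrist",st)
hsv=cv2.cvtColor(im,cv2.COLOR_BGR2HSV);m=cv2.inRange(hsv,(100,110,40),(125,255,255));m[:, :230]=0;m[:,325:]=0;m[:80]=0;m[250:]=0
m[:] = m
L=[];Rr=[]
for r in range(135,215,4):
    x=np.flatnonzero(m[r]);L.append((x.min()-.5,r));Rr.append((x.max()+.5,r))
A=onz(L,38,c)[:,:2];B=onz(Rr,38,c)[:,:2];M=(A+B)/2
print("w",np.linalg.norm(A-B,axis=1).round(1))
v=np.polyfit(M[:,0],M[:,1],1);yaw=np.arctan(v[0]);print("yaw",yaw)
d=np.array([np.cos(yaw),np.sin(yaw)]);n=np.array([-d[1],d[0]])
# frame ends
for r in range(105,130,2):
    x=np.flatnonzero(m[r]);print(r,x.min() if len(x) else None,x.max() if len(x) else None,len(x),end=' | ')
print()
for col in(244,247,262,277,288,305,309):
    y=np.flatnonzero(m[:140,col]);print(col,y.min(),y.max(),[int(v) for v in hsv[105:130,col,2]])
ym=np.flatnonzero(m[:,277]);print(ym.max(),np.flatnonzero(m[:,254]).max())
for r in(108,124):print(onz([(275.5,r)],76,c))
print("line at x=489",np.polyval(v,489), "rot",rot(st).round(4).tolist())
E
```

```text
w [12.5 12.5 12.5 12.6 12.6 13.5 13.6 13.6 13.7 13.7 13.8 13.8 12.9 13.
 13.  13.1 13.1 13.2 13.2 13.2]
yaw -0.23506447965212876
105 None None 0 | 107 None None 0 | 109 None None 0 | 111 258 292 35 | 113 241 310 46 | 115 238 313 76 | 117 237 312 76 | 119 238 312 75 | 121 238 312 75 | 123 238 312 75 | 125 269 282 14 | 127 269 282 14 | 129 269 282 14 | 
244 113 124 [137, 141, 145, 142, 143, 136, 54, 51, 47, 47, 78, 107, 101, 101, 103, 103, 104, 104, 107, 98, 108, 144, 140, 140, 136]
247 114 124 [111, 112, 112, 112, 112, 114, 115, 115, 88, 43, 78, 106, 101, 103, 103, 104, 104, 105, 106, 98, 108, 146, 141, 139, 133]
262 110 123 [139, 139, 129, 126, 127, 43, 48, 47, 44, 50, 75, 89, 87, 88, 88, 86, 88, 88, 95, 94, 131, 127, 125, 128, 131]
277 110 139 [126, 130, 132, 131, 99, 76, 110, 38, 47, 76, 110, 105, 104, 104, 104, 105, 104, 105, 106, 104, 104, 105, 104, 104, 105]
288 110 123 [129, 130, 133, 135, 102, 42, 46, 47, 48, 63, 85, 86, 85, 84, 85, 85, 86, 85, 90, 92, 131, 139, 137, 135, 134]
305 113 123 [111, 111, 111, 111, 110, 106, 110, 99, 49, 57, 96, 101, 100, 102, 103, 103, 104, 105, 107, 94, 142, 127, 121, 123, 124]
309 112 123 [138, 130, 123, 124, 130, 131, 101, 45, 44, 60, 97, 101, 100, 100, 101, 102, 104, 105, 108, 96, 137, 124, 124, 126, 129]
233 239
[[ 553.05245554 -201.52197242   76.        ]]
[[ 541.25986641 -198.49695775   76.        ]]
line at x=489 -185.4965639481354 rot [[0.9691, -0.2468, 0.0], [-0.2468, -0.9691, -0.0002], [0.0001, 0.0002, -1.0]]
```

Emit:
drive_tool(
  targets=[
    [[0.3,-0.35,6,-0.012,0],[0.3,-0.35,12,-0.012,0],[0.3,-0.35,17,-0.012,0],[0.3,-0.35,20,-0.012,0],[0.3,-0.35,21.5,-0.012,0],[0.3,-0.35,22.4,-0.012,0],[0.3,-0.35,22.4,-0.012,0],[0.3,-0.35,22.4,-0.012,0]],
  ],
)

```text
time: 2.65
tcp_pos: [493.1, -185.1, 30.8]
orientation: [0.0, 0.993, -0.117, 0.001]
contact_force: [0.4, -0.7, 0.6]
opening: 42.5
finger_force: 0.0
```

Emit:
drive_tool(
  targets=[
    [[0,0,0,0,-1],[0,0,0,0,-1],[0,0,0,0,-1],[0,0,0,0,-1],[0,0,0,0,-1],[0,0,0,0,-1]],
  ],
  force=90,
)

```text
time: 3.4
tcp_pos: [492.9, -185.2, 30.6]
orientation: [0.001, 0.993, -0.117, 0.001]
contact_force: [-1.6, -2.2, 5.7]
opening: 12.4
finger_force: 88.9
```

Emit:
drive_tool(
  targets=[
    [[0,0,-1,0,-1],[0,0,-4,0,-1],[0,0,-9,0,-1],[0,0,-14,0,-1],[-1,-3,-19,0,-1],[-3,-8,-22,-0.05,-1],[-5,-13,-22,-0.1,-1],[-7,-18,-22,-0.15,-1],[-9,-23,-22,-0.2,-1],[-11,-28,-22,-0.274,-1],[-12,-31.6,-22,-0.274,-1],[-12,-31.6,-22,-0.274,-1]],
  ],
)

```text
time: 4.9
tcp_pos: [448.3, 152.9, 248.7]
orientation: [-0.0, 1.0, 0.022, -0.001]
contact_force: [-0.5, 0.3, -1.9]
opening: 12.6
finger_force: 88.2
```

```bash
python3 - <<'E'
from h import *
im,c,st=snap("wrist","w2");print(st["time"],st["tcp_pos"],st["orientation"],st["contact_force"],st["opening"])
snap("scene","scene2");snap("top","top2")
E
```

```text
4.9 [448.30350167 152.93955112 248.70426635] [-2.53426052e-04  9.99765006e-01  2.16564539e-02 -9.30592355e-04] [-0.54063005  0.32004346 -1.86236733] 12.572126615702633
```

View pics/w2.png

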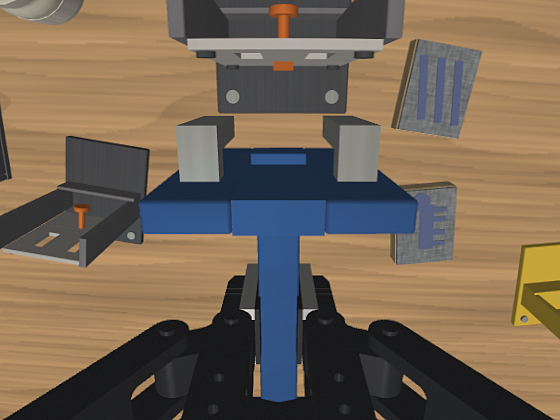

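The wrist view shows the strip's top edge at rows 40-50, columns 188-384, the nose at (283,66), the foot front corners at (217,112) and (347,111), and the hooks held at columns 200 and 357. I zoom in to get exact pixels.

```bash
python3 - <<'E'
import cv2
im=cv2.imread("pics/w2.png")[0:130,155:415];cv2.imwrite("pics/crop2.png",cv2.resize(im,(780,390),interpolation=cv2.INTER_CUBIC))
E
```

```text
(no output)
```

View pics/crop2.png

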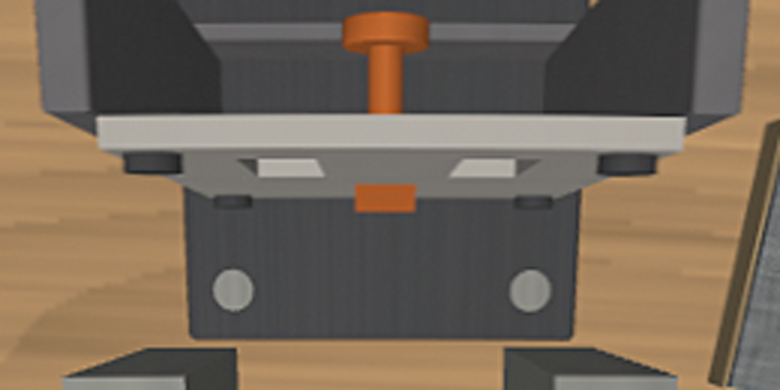

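```bash
python3 - <<'E'
from h import *
st=ctrl.state();c=cam("wrist",st);print("cam",c[2][:3,3])
f=lambda x,y:(155+x/3,y/3)
F=onz([f(190,338),f(574,338)],12,c);print("foot",F.round(1),np.linalg.norm(F[0]-F[1]))
for s in(0,6,12,18,24):
    S=onz([f(98,147),f(686,150)],168+s,c);w=np.linalg.norm(S[0]-S[1]);v=S[0]-S[1];print(s,w.round(1),S.mean(0).round(1),"yaw",np.arctan2(-v[0],v[1]).round(3))
Rl=onz([f(40,112),f(743,112)],180,c);print(Rl.round(1),np.linalg.norm(Rl[0]-Rl[1]))
# bolts
print(onz([f(233,290),f(530,290)],14,c).round(1))
# bracket in hand: frame top corners front z76 at bracket z0=? 
zb=st["tcp_pos"][2]-30.6
print("frame top-front",onz([(140,202),(417,202)],zb+76,c).round(1))
print("hooks",onz([(199.5,181),(357,181)],zb+59,c).round(1))
E
```

```text
cam [529.1690013  154.56628411 369.7579968 ]
foot [[506.6 209.   12. ]
 [511.2  89.8  12. ]] 119.33398095831008
0 98.8 [549.  151.2 168. ] yaw 0.035
6 95.9 [548.4 151.3 174. ] yaw 0.035
12 92.9 [547.9 151.4 180. ] yaw 0.035
18 90.0 [547.3 151.5 186. ] yaw 0.035
24 87.1 [546.7 151.6 192. ] yaw 0.035
[[551.1 206.9 180. ]
 [555.6  96.6 180. ]] 110.40762318589387
[[521.5 195.5  14. ]
 [525.  104.9  14. ]]
frame top-front [[505.4 182.8 294.4]
 [507.7 124.2 294.4]]
hooks [[506.3 173.5 277.4]
 [507.8 133.6 277.4]]
```

Emit:
drive_tool(
  targets=[
    [[0.2,0.4,3,0,-1],[0.5,0.4,7,0,-1],[1,0.4,10,0,-1],[1.5,0.4,12,0,-1],[2,0.4,12.4,0,-1],[2,0.4,12.4,0,-1],[2,0.4,12.4,0,-1]],
  ],
)

```text
time: 5.92
tcp_pos: [470.0, 147.2, 126.7]
orientation: [-0.0, 1.0, 0.019, 0.001]
contact_force: [-0.5, 0.4, -1.4]
opening: 12.6
finger_force: 88.3
```

```bash
python3 - <<'E'
from h import *
im,c,st=snap("wrist","w3");print(st["time"],st["tcp_pos"],st["orientation"],st["contact_force"],st["opening"])
i2=ctrl.grab_frame("scene")[:,:,::-1];i3=ctrl.grab_frame("top")[:,:,::-1]
z=lambda im,x,y:cv2.resize(im[y:y+100,x:x+133],(400,300),interpolation=cv2.INTER_CUBIC)
a=np.vstack([np.hstack([z(i2,285,170),z(i3,165,140)])]);b=cv2.resize(im,(400,300),interpolation=cv2.INTER_AREA)
cv2.imwrite("pics/crop3.png",np.vstack([a,np.hstack([b,cv2.resize(im[0:210,140:420],(400,300))])]))
E
```

```text
5.925 [469.98491218 147.22881139 126.68866249] [-2.01719311e-04  9.99816566e-01  1.91269790e-02  9.76023436e-04] [-0.45339198  0.40299433 -1.36312271] 12.621981991783366
```

View pics/crop3.png

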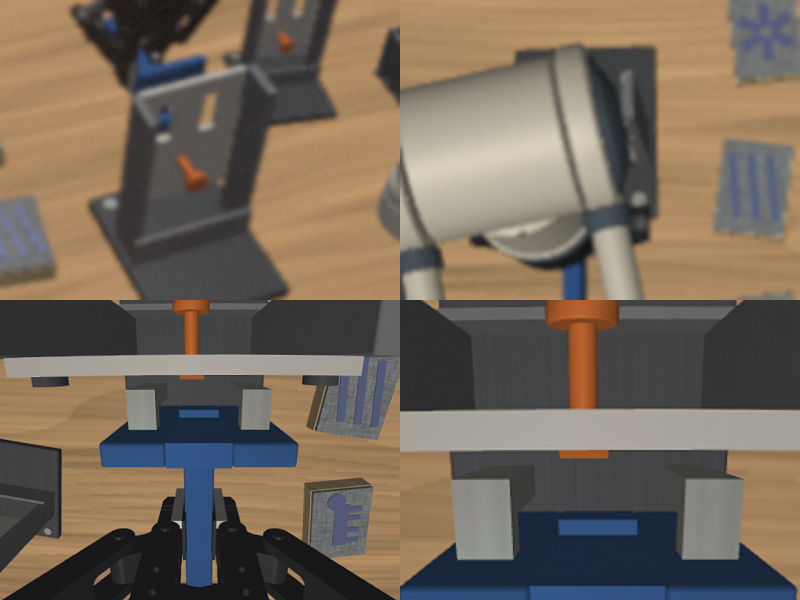

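The hooks stand just in front of the strip, with the strip band at about row 105 of the wrist image and the hooks at columns 200 and 357. I measure the lateral and yaw offsets.

```bash
python3 - <<'E'
from h import *
im=cv2.imread("pics/w3.png");st=ctrl.state();c=cam("wrist",st);g=cv2.cvtColor(im,cv2.COLOR_BGR2GRAY).astype(float);hsv=cv2.cvtColor(im,cv2.COLOR_BGR2HSV)
print("cam",c[2][:3,3])
E=[]
for col in list(range(20,70,10))+list(range(110,170,10))+list(range(390,420,10))+[490,495]:
    gr=np.diff(g[90:125,col]);E.append((col,90+.5+int(gr.argmin()),gr.min()));
print(E)
for r in (88,92,96,100): 
    x=np.flatnonzero(g[r]>140);print(r,x.min(),x.max())
x=[i for i in range(560)];print("row96",g[96,0:20].round(),g[96,490:530].round())
o=cv2.inRange(hsv,(3,150,100),(18,255,255));o[:104]=0;ys,xs=np.nonzero(o);print("nose",xs.min(),xs.max(),ys.min(),ys.max())
for r in(150,170):print(r,[ (int(i),round(float(v))) for i,v in enumerate(np.diff(g[r,160:400])) if abs(v)>18 for i in[i+160]])
b=cv2.inRange(hsv,(100,100,60),(125,255,255));
for r in(205,215,225):x=np.flatnonzero(b[r]);print(r,x.min(),x.max())
for col in(150,175,230,330,380,405):print(col,[(int(i)+170,round(float(v))) for i,v in enumerate(np.diff(g[170:240,col])) if abs(v)>12])
E
```

```text
cam [549.49395031 151.80659017 247.21445593]
[(20, 108.5, np.float64(-15.0)), (30, 107.5, np.float64(-13.0)), (40, 107.5, np.float64(-21.0)), (50, 107.5, np.float64(-127.0)), (60, 107.5, np.float64(-79.0)), (110, 106.5, np.float64(-37.0)), (120, 106.5, np.float64(-34.0)), (130, 105.5, np.float64(-22.0)), (140, 105.5, np.float64(-23.0)), (150, 105.5, np.float64(-22.0)), (160, 105.5, np.float64(-22.0)), (390, 104.5, np.float64(-27.0)), (400, 104.5, np.float64(-22.0)), (410, 105.5, np.float64(-21.0)), (490, 105.5, np.float64(-51.0)), (495, 105.5, np.float64(-46.0))]
88 6 507
92 7 507
96 7 506
100 8 506
row96 [134. 135. 133. 134. 133. 133. 133. 149. 158. 157. 157. 156. 157. 156.
 157. 156. 156. 157. 156. 157.] [160. 159. 159. 158. 158. 159. 159. 158. 158. 159. 158. 158. 158. 157.
 159. 159. 160. 132.  82.  88.  89.  90.  90.  89.  87. 102. 111. 110.
 101. 104. 106.  99. 102. 111. 104.  99. 114. 123.  73.  66.]
nose 251 285 105 110
150 [(217, -90), (338, 39), (339, 19)]
170 [(176, -33), (177, -73), (178, 119), (218, -91), (223, -19), (332, 20), (337, 40), (338, 21), (376, -44), (377, -49), (378, 60), (379, 29)]
205 139 416
215 141 415
225 142 414
150 [(191, -46), (192, -65), (233, 45)]
175 [(171, -50), (172, -46), (233, 47)]
230 [(199, 13), (232, 39), (233, 27)]
330 [(233, 49)]
380 [(170, -50), (171, -56), (233, 48)]
405 [(189, -18), (190, -52), (191, -37), (233, 44)]
```

```bash
python3 - <<'E'
from h import *
from scipy.optimize import brentq
st=ctrl.state();c=cam("wrist",st)
def rel(p,W,n):
    f=lambda z:np.linalg.norm(np.subtract(*onz(p,z,c)))-W
    z=brentq(f,50,235);S=onz(p,z,c);v=S[0]-S[1];print(n,"z",round(z,1),S.mean(0).round(1),"yaw",np.arctan2(-v[0],v[1]).round(4));return z,S
rel([(8,108.3),(507,105.3)],94,"strip")
rel([(177.5,178),(378,178)],50,"hooks outer")
rel([(217.5,170),(338,170)],30,"hooks inner")
rel([(138.5,206),(416.5,206)],60,"frame top ~back")
print("nose at z96",onz([(250.5,108),(285.5,108)],88,c).round(1))
print("zb by tcp",st["tcp_pos"][2]-30.6)
E
```

```text
strip z 176.2 [546.9 155.8 176.2] yaw 0.0432
hooks outer z 156.4 [528.7 151.1 156.4] yaw 0.039
hooks inner z 155.7 [530.6 151.1 155.7] yaw 0.039
frame top ~back z 170.7 [525.8 151.  170.7] yaw 0.039
nose at z96 [[542.2 162.9  88. ]
 [542.7 148.4  88. ]]
zb by tcp 95.66869078533648
```

```bash
python3 - <<'E'
from h import *
im,c,st=snap("wrist","w4");print(st["time"],st["tcp_pos"].round(1),st["orientation"].round(4),st["qvel"].round(3))
a=cv2.imread("pics/w3.png").astype(int);print(np.abs(a-im).mean())
g=cv2.cvtColor(im,cv2.COLOR_BGR2GRAY).astype(float)
x=np.flatnonzero(g[100]>145);print(x.min(),x.max())
for col in(60,110,160,400,490):gr=np.diff(g[85:125,col]);print(col,85.5+int(gr.argmin()))
print([(i+160,round(float(v))) for i,v in enumerate(np.diff(g[170,160:400])) if abs(v)>18])
E
```

```text
6.075 [469.7 147.5 126.3] [-2.000e-04  9.998e-01  1.940e-02  8.000e-04] [ 0.003  0.002  0.004 -0.    -0.002  0.001]
2.2191524943310657
8 508
60 105.5
110 104.5
160 104.5
400 103.5
490 104.5
[(176, -35), (177, -71), (178, 117), (218, -92), (332, 19), (337, 39), (338, 21), (376, -44), (377, -47), (378, 58), (379, 30)]
```

Emit:
drive_tool(
  targets=[
    [[0,-0.2,-0.08,-0.004,-1],[0,-0.39,-0.08,-0.004,-1],[0.2,-0.39,-0.08,-0.004,-1],[0.4,-0.39,-0.08,-0.004,-1],[0.6,-0.39,-0.08,-0.004,-1],[0.8,-0.39,-0.08,-0.004,-1],[0.8,-0.39,-0.08,-0.004,-1],[0.8,-0.39,-0.08,-0.004,-1]],
  ],
)

```text
time: 7.12
tcp_pos: [477.2, 151.5, 126.0]
orientation: [0.0, 1.0, 0.021, -0.0]
contact_force: [-0.3, 0.4, -1.8]
opening: 12.5
finger_force: 88.3
```

Emit:
drive_tool(
  targets=[
    [[0.15,0,0,0,-1],[0.3,0,0,0,-1],[0.4,0,0,0,-1],[0.4,0,0,0,-1],[0.4,0,0,0,-1]],
  ],
)

```text
time: 7.75
tcp_pos: [481.2, 151.8, 126.1]
orientation: [0.0, 1.0, 0.021, -0.0]
contact_force: [0.4, -0.1, -2.0]
opening: 12.7
finger_force: 88.3
```

Emit:
drive_tool(
  targets=[
    [[0.15,0,0,0,-1],[0.3,0,0,0,-1],[0.4,0,0,0,-1],[0.4,0,0,0,-1],[0.4,0,0,0,-1]],
  ],
)

```text
time: 8.38
tcp_pos: [485.2, 151.9, 126.1]
orientation: [0.0, 1.0, 0.021, -0.0]
contact_force: [-0.7, 0.6, -2.1]
opening: 12.5
finger_force: 88.3
```

```bash
python3 - <<'E'
from h import *
im,c,st=snap("wrist","w5");print(st["time"],st["tcp_pos"],st["contact_force"],st["opening"],st["torque"])
i2=ctrl.grab_frame("scene")[:,:,::-1]
z=lambda im,x,y:cv2.resize(im[y:y+100,x:x+133],(400,300),interpolation=cv2.INTER_CUBIC)
cv2.imwrite("pics/crop5.png",np.hstack([z(i2,285,170),cv2.resize(im[60:270,140:420],(400,300))]))
E
```

```text
8.375 [485.21734385 151.92289614 126.07083   ] [-0.67211846  0.59906476 -2.14025564] 12.545240454683892 [-0.00718506  0.02535108 -0.04194552]
```

View pics/crop5.png

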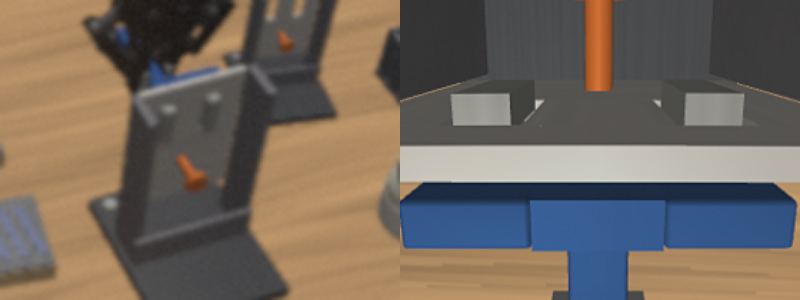

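The crop shows both hooks through the slots, with a gap of about 4 mm still between the frame and the strip. I close it gently.

Emit:
drive_tool(
  targets=[
    [[0.1,0,0,0,-1],[0.2,0,0,0,-1],[0.3,0,0,0,-1],[0.35,0,0,0,-1],[0.35,0,0,0,-1]],
  ],
)

```text
time: 9.1
tcp_pos: [488.7, 152.1, 126.1]
orientation: [0.0, 1.0, 0.021, -0.0]
contact_force: [0.6, 0.2, -2.7]
opening: 12.8
finger_force: 88.3
```

Emit:
drive_tool(
  targets=[
    [[0.05,0,0,0,-1],[0.1,0,0,0,-1],[0.15,0,0,0,-1],[0.15,0,0,0,-1]],
  ],
)

```text
time: 9.6
tcp_pos: [489.3, 152.2, 126.0]
orientation: [0.0, 1.0, 0.021, -0.001]
contact_force: [-6.2, 0.3, 0.2]
opening: 12.8
finger_force: 88.6
```

Emit:
drive_tool(
  targets=[
    [[-0.1,0,0,0,-1],[-0.1,0,0.25,0,-1],[-0.1,0,0.5,0,-1],[-0.1,0,0.75,0,-1],[-0.1,0,1.0,0,-1],[-0.1,0,1.0,0,-1]],
  ],
)

```text
time: 10.35
tcp_pos: [489.1, 152.6, 119.2]
orientation: [-0.001, 1.0, 0.022, 0.001]
contact_force: [-10.6, -0.6, 13.0]
opening: 12.5
finger_force: 90.9
```

Emit:
drive_tool(
  targets=[
    [[0,0,0.3,0,-1],[0,0,0.6,0,-1],[0,0,0.9,0,-1],[0,0,1.2,0,-1],[0,0,1.2,0,-1]],
  ],
)

```text
time: 10.98
tcp_pos: [488.1, 152.2, 103.7]
orientation: [-0.0, 1.0, 0.022, -0.001]
contact_force: [-6.5, 0.8, 0.9]
opening: 12.8
finger_force: 88.8
```

Emit:
drive_tool(
  targets=[
    [[0,0,0.2,0,-1],[0,0,0.4,0,-1],[0,0,0.6,0,-1],[0,0,0.6,0,-1]],
  ],
)

```text
time: 11.48
tcp_pos: [489.2, 152.1, 97.8]
orientation: [-0.0, 1.0, 0.021, 0.0]
contact_force: [-2.2, -0.3, -2.1]
opening: 12.7
finger_force: 88.3
```

Emit:
drive_tool(
  targets=[
    [[0,0,0.1,0,-1],[0,0,0.2,0,-1],[0,0,0.2,0,-1],[0,0,0.2,0,-1]],
  ],
)

```text
time: 11.98
tcp_pos: [489.3, 152.1, 96.5]
orientation: [-0.0, 1.0, 0.021, 0.0]
contact_force: [-3.4, 0.2, 2.1]
opening: 12.4
finger_force: 89.0
```

Emit:
drive_tool(
  targets=[
    [[0,0,0.1,0,-1],[0,0,0.15,0,-1],[0,0,0.15,0,-1],[0,0,0.15,0,-1]],
  ],
)

```text
time: 12.48
tcp_pos: [489.3, 152.1, 96.3]
orientation: [-0.0, 1.0, 0.021, 0.0]
contact_force: [-7.4, -1.9, 9.2]
opening: 12.5
finger_force: 90.0
```

Emit:
drive_tool(
  targets=[
    [[0,0,0.1,0,-1],[0,0,0.1,0,-1],[0,0,0,0,-1],[0,0,-0.2,0,-1],[0,0,-0.4,0,-1],[0,0,-0.6,0,-1],[0,0,-0.6,0,-1]],
  ],
)

```text
time: 13.35
tcp_pos: [488.9, 152.0, 98.8]
orientation: [0.0, 1.0, 0.021, -0.001]
contact_force: [3.4, 1.1, -13.1]
opening: 12.7
finger_force: 87.6
```

The pull-up test meets firm resistance of about 11 N, so the bracket is held under the catch. I relax the pull, release and go straight up.

Emit:
drive_tool(
  targets=[
    [[0,0,0.4,0,-1],[0,0,0.4,0,-1],[0,0,0.4,0,0],[0,0,0.4,0,0],[0,0,0.4,0,0],[0,0,0.4,0,0],[0,0,-1,0,0],[0,0,-4,0,0],[0,0,-9,0,0],[0,0,-14,0,0],[0,0,-16,0,0],[0,0,-16,0,0]],
  ],
  force=20,
)

```text
time: 14.85
tcp_pos: [489.9, 152.3, 263.7]
orientation: [-0.001, 1.0, 0.021, 0.003]
contact_force: [-0.2, -1.0, -1.0]
opening: 42.7
finger_force: 0.0
```

Emit:
drive_tool(
  targets=[
    [[-3,2,0,0,0],[-6,4,0,0,0],[-8,6,0,0,0],[-8,6,0,0,0],[-8,6,0,0,0]],
  ],
)

```text
time: 15.48
tcp_pos: [411.9, 88.9, 259.7]
orientation: [-0.0, 1.0, 0.021, -0.0]
contact_force: [-0.8, 1.3, 0.5]
opening: 42.9
finger_force: 0.0
```

```bash
python3 - <<'E'
from h import *
im,c,st=snap("wrist","w6");print(st["time"],st["tcp_pos"],st["contact_force"],st["opening"])
i2=ctrl.grab_frame("scene")[:,:,::-1];cv2.imwrite("pics/scene6.png",i2);i3=ctrl.grab_frame("top")[:,:,::-1]
r=lambda i:cv2.resize(i,(400,300),interpolation=cv2.INTER_AREA)
cv2.imwrite("pics/crop6.png",np.vstack([np.hstack([cv2.resize(i2[170:270,285:418],(400,300),interpolation=cv2.INTER_CUBIC),r(i2)]),np.hstack([r(im),r(i3)])]))
E
```

```text
15.475 [411.91277626  88.91641764 259.74512469] [-0.83632933  1.29895884  0.47964662] 42.90175312588313
```

View pics/crop6.png

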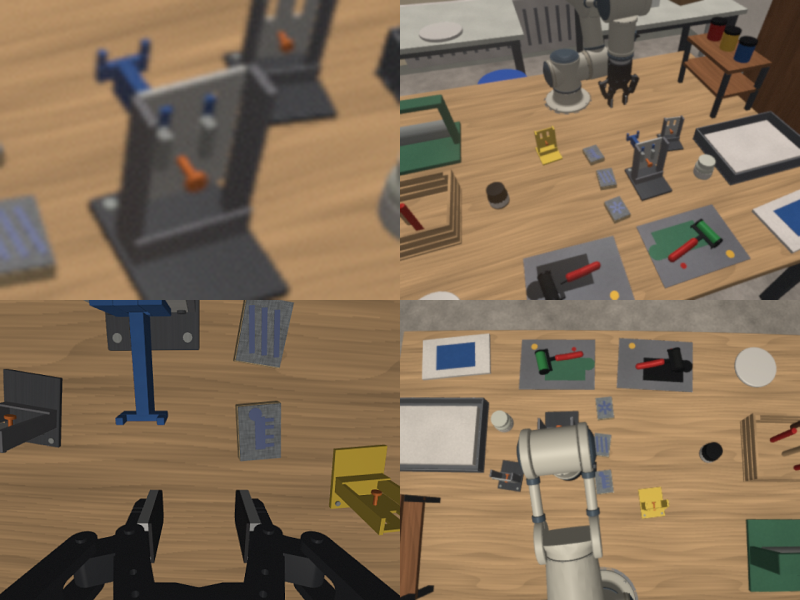

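The bracket hangs level with its hooks low in the slots and everything else untouched. Last I compare the catch tail's position now with the first picture.

```bash
python3 - <<'E'
from h import *
for f in("scene0","scene6"):
    im=cv2.imread(f"pics/{f}.png");m=cv2.inRange(cv2.cvtColor(im,cv2.COLOR_BGR2HSV),(3,150,90),(18,255,255));m[:215]=0;m[245:]=0;m[:,:335]=0;m[:,365:]=0
    y,x=np.nonzero(m);print(f,len(x),x.mean().round(2),y.mean().round(2),x.max(),y.max())
E
```

```text
scene0 46 348.09 227.67 352 232
scene6 45 348.27 227.89 352 232
```

Same place as at the start, so the catch is fully out again.

```bash
python3 -c "
from station import ctrl
print(ctrl.finish_job())"
```

```text
the job is handed in; nothing more can be done
None
```

The bracket is hooked through both slots and locked under the catch on the large grey post. It held against an 11 N upward pull and the catch tail is back at its starting place; the gripper is clear, and the job was handed in at about 16 s.

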